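Ease the prop wedge out from under the brass press plate

ROBOT

A 7-joint arm with a two-finger parallel gripper is mounted at the origin on the work surface. World frame = base frame: x ahead of the robot, y to its left, z up, the work surface at z = 0. Lengths are in mm, angles in rad, forces in N, time in s.
With the tool pointing down it reaches from about 400 to 850 mm from the base axis. Payload 4.5 kg.
Tool frame: the origin (TCP) lies midway between the tips of the shut fingers; the grasp point (between the pads) lies 19 mm behind it; z points along the fingers, y is the line along which they close (so a half turn about z gives the same grasp; the last joint's range is limited). The gripper opens to 88 mm and grips with 3 to 60 N. Pads are 18 mm wide; open, the fingers measure 123 mm over their backs; the gripper's body (75 mm by 187 mm) begins 45 mm behind the grasp point.
Start: joints at [-1.275, 0.689, -0.195, 1.565, 0.157, 0.902, -0.215], TCP at [161.741, 603.733, 238.743] pointing down, gripper open.
Joint ranges: [-3.01, 3.01], [-0.46, 2.08], [-1.47, 1.51], [0.13, 2.56], [-1, 4.14], [0.04, 2.09], [-2.66, 2.66]. Speed limits (rad/s): [2.57, 2.57, 3.14, 3.14, 3.14, 3.14, 3.14].

INTERFACE

Orientations are given as a 3x3 rotation matrix whose columns are the frame's x, y, z axes.
In Python, from station import bot, read_camera, calibration, finder gives the robot as it stands. The module is installed in compiled form; this text tells all that it offers.
- The arm moves only by the shell command python3 -m jog 'ROWS'. ROWS is JSON, a list of rows, each a list of 5 numbers: the shift along the tool's x, y, z in units of 25 mm (1.0 is 25 mm), then the turn about the tool's z in units of 6 degrees (1.0 is 6 degrees), then the finger opening in mm, from 0 to 88.1. A call has 1 to 10 rows; each row is the pose to reach, as a shift and turn from the pose commanded when the call began, along the tool's axes at that moment; what a row does not reach only later rows make up. A row lasts 1/12 s, in which the tool goes at most 41.7 mm and 7.16 degrees, less where a joint would pass 70% of its speed; a pose out of reach is approached as far as the arm can. A call with a gripper value outside its range is refused whole. The fingers move at their own pace and stop on an object; the grip force is fixed at half the most. Time passes only in rows, so rows that repeat a pose let the fingers close. It gives the time, the measured TCP pose, the force, the opening and the grip force at its end, in the units of the state.
- bot.get_state(): the state, without advancing time (a new reading comes with each control period).
- read_camera(name): name is "scene" or "top"; returns the picture (400x640x3 uint8, red, green, blue); there is no depth.
- calibration(name): a dict with "K" (3x3 intrinsics, pixels), "dist_coeffs" ([k1, k2, p1, p2, k3] as OpenCV has them; the pictures are not rectified), "xyz" and "rotation" of the camera in the world. Camera axes: x right, y down, z forward; pixel columns grow to the right and rows downward; lengths in mm; the calibration is good to about 2 mm. A picture is of the moment at which its call begins. calibration takes no time and is no camera call.
- bot.hand_in(): hands the job in; it is judged then, once.
Trained networks look in the newest picture that a camera, given by its name, has taken for a name from the list of things; names that differ only in an ending like _2 or _b are one class to them, and where a whole thing is asked for, a point or a joint stands for the part that bears it (a point fixed in the world has none). Each returns a list of dicts, best first, with "conf" (0 to 1); they miss things now and then, are a little off and sometimes report something else, mostly with a low value. They report only what shows in the picture. A call takes as long as a camera call.
- finder.silhouettes(camera, label): "pixels" (400x640 bool, what is visible of it) and "extent" ([left, top, width, height] in pixels, round what is visible of it).
- finder.place_of(camera, label): "centre" ([column, row] in pixels: a listed point, or the origin of a listed thing).
The state is a dict: "time": time; "qpos": joint angles; "dq": joint speeds; "joint_torque": joint torques, N m; "eef_pos": TCP position; "eef_rot": TCP orientation; "force": force on the tool from outside, world axes, zero at the start; "moment": the same for the moment, N m; "finger_gap": finger opening in mm; "grasp_force": force on a finger pad.
Only numpy, scipy, OpenCV 4.12 (cv2) and the standard library are available. Lean on these libraries where they do the work, as an engineer would, in place of code of your own. Each camera call takes 0.05 s, during which the arm holds its last target. There are 200 camera calls.

TASK

The heavy brass plate of the red film press is propped open on a red wedge. Without lifting the plate, pull that wedge straight back out from under it in several small tugs, stopping for about half a second after each, so that the plate comes down softly and closes; then lay the wedge flat on its underside in the empty black tray. Leave the other wedge where it is, propping the aluminium plate.

Things in the scene. Friction and masses are not known exactly. Their poses are not given: they have to be found in the camera images.
- brass_plate (a joint): Opening angle of the brass plate (yellow metal, 150x140x12 mm, 1.5 kg, lightly damped rear hinge, red press, rails 25 high): 0 closed, about 0.08 rad at start. Falls shut by its weight. Its front edge rests on the wedge's taper, 40 mm ahead of mid-tail; it is down once the wedge is back 50 mm, and the wedge is clear of it at 72 mm. Its top stays below 65 mm over the table
- brass_wedge_grip (a point): Red wedge, 134 mm long, 30 mm wide, on the table, taper under the brass plate, tail out in front. Tail: block 44 long, 42 high, ribs on top; taper: 90 long, thins from 42 to 18 high. Point: mid-length and mid-width of the tail, 26 above the underside; x axis level from tail to thin end (wedge spans -22 to +112 along it), z up. 0.12 kg; pull under 25 N
- alu_wedge_grip (a point): The other wedge. Red wedge, 134 mm long, 30 mm wide, on the table, taper under the silver (aluminium) plate, tail out in front. Tail: block 44 long, 42 high, ribs on top; taper: 90 long, thins from 42 to 18 high. Point: mid-length and mid-width of the tail, 26 above the underside; x axis level from tail to thin end (wedge spans -22 to +112 along it), z up
- tray_in (a point): Empty black open tray with a grey floor liner, fixed, 200 x 140 mm outside, walls 5 mm thick, rim 25 mm above the table. This point is the centre of its inner floor, 5 mm above the table; x along its length (200 mm), y across (140 mm), z up

How it is judged:
By the outcome, as a careful person would: the job done as asked, in the order asked, and still so for the second after the job is handed in, with the robot touching nothing.
It also fails if it takes over 58 s, if anything falls off the work surface, if the arm or the gripper's body presses on something with over 40 N, if the wrist force passes 120 N, or if a joint passes its speed limit or range.

## Working session

There is one attempt and no reset: what is moved stays moved. The work goes in short steps, Python scripts to look and compute and a shell command to move; the robot and the scene stay as the last step left them, time stands still between calls to the robot, and variables do not carry over. Pictures are saved under pics/ and viewed, at most 10 in all, crops included, and the job is handed in when it is done.

```bash
mkdir -p pics
cat > h.py <<'E'
import numpy as np, cv2
from station import bot, read_camera, calibration, finder
def ray(cam,px):
    c=calibration(cam);K=np.array(c["K"],float);d=np.array(c["dist_coeffs"],float)
    u=cv2.undistortPoints(np.array([[px]],float),K,d)[0,0]
    return np.array(c["xyz"],float),np.array(c["rotation"],float)@np.array([u[0],u[1],1])
def onz(cam,px,z):
    o,r=ray(cam,px);return o+r*(z-o[2])/r[2]
def proj(cam,p):
    c=calibration(cam);R=np.array(c["rotation"],float);t=-R.T@np.array(c["xyz"],float)
    return cv2.projectPoints(np.array(p,float).reshape(-1,1,3),cv2.Rodrigues(R.T)[0],t,np.array(c["K"],float),np.array(c["dist_coeffs"],float))[0][:,0]
E
python3 - <<'E'
from h import *
ims=[]
for cam in("top","scene"):
    im=read_camera(cam);ims.append(im)
    cv2.imwrite(f"pics/{cam}0.png",im[:,:,::-1])
    for l,z in(("brass_wedge_grip",26),("alu_wedge_grip",26),("tray_in",5)):
        for r in finder.place_of(cam,l)[:3]: print(cam,l,round(r["conf"],2),np.round(r["centre"],1),onz(cam,r["centre"],z).round(1))
    print(calibration(cam)["xyz"])
s=bot.get_state();print(s["time"],s["eef_pos"],np.round(s["eef_rot"],3),s["force"])
E
```

```text
top brass_wedge_grip 0.95 [438.4 244.5] [ 557.7 -261.3   26. ]
top alu_wedge_grip 0.92 [314.9 250.3] [538.1  17.4  26. ]
top tray_in 0.62 [219.9 193.4] [667.5 245.1   5. ]
[ 470.61847685   -4.11841687 1087.75488436]
scene brass_wedge_grip 0.71 [179. 202.] [ 571.4 -262.4   26. ]
scene alu_wedge_grip 0.57 [318.4 184.1] [538.2  17.7  26. ]
scene tray_in 0.81 [442.8 215.4] [652.6 249.2   5. ]
[1377.98664191  -87.71130269  528.13957159]
0.4 [161.73223292 603.64271624 238.63933312] [[-0.966  0.259 -0.   ]
 [ 0.259  0.966 -0.   ]
 [ 0.    -0.    -1.   ]] [ 0.50143707  0.92990768 -0.5144576 ]
```

View pics/top0.png

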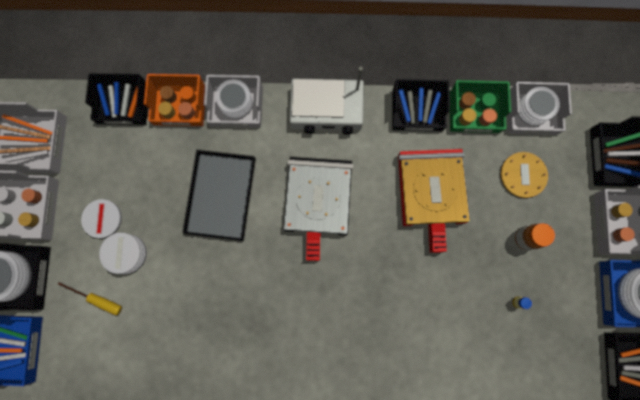

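View pics/scene0.png

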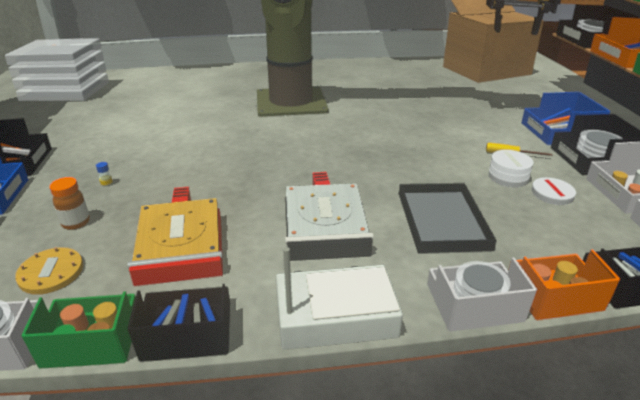

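```bash
cat >> h.py <<'E'
from scipy.optimize import minimize
def fit(cam,mask,pts,x0):
    ds=cv2.resize(mask.astype(np.uint8)*255,None,fx=4,fy=4,interpolation=cv2.INTER_LINEAR)>127
    def cost(v):
        c,s=np.cos(v[2]/50),np.sin(v[2]/50)
        P=np.array(pts,float)@np.array([[c,s,0],[-s,c,0],[0,0,1]])+[v[0],v[1],0]
        h=cv2.convexHull(((proj(cam,P)+.5)*4*16).astype(np.int32))
        m=np.zeros(ds.shape,np.uint8);cv2.fillConvexPoly(m,h,1,shift=4);m=m>0
        return 1-(m&ds).sum()/(m|ds).sum()
    x0=np.array([x0[0],x0[1],x0[2]*50]);best=None
    for k in range(3):
        r=minimize(cost,x0,method="Nelder-Mead",options=dict(initial_simplex=x0+np.vstack([np.zeros(3),np.eye(3)*8])))
        x0=r.x
    return r.x[0],r.x[1],r.x[2]/50,r.fun
W=[(x,y,z) for x,h in((-22,42),(22,42),(40,37.2)) for y in(-15,15) for z in(0,h)]
T=[(x,y,z) for x in(-100,100) for y in(-70,70) for z in(0,25)]
E
python3 - <<'E'
from h import *
im=read_camera("top")
for l,M,x0 in(("brass_wedge_grip",W,(557,-261,0)),("tray_in",T,(660,246,0.1))):
    for r in finder.silhouettes("top",l)[:2]:
        print(l,round(r["conf"],2),r["extent"],r["pixels"].sum(),np.round(fit("top",r["pixels"],M,x0),3))
# colour mask tray
g=im.max(2)
c=im[140:260,170:500]
cv2.imwrite("pics/c1.png",cv2.resize(c,None,fx=2.4,fy=2.4,interpolation=cv2.INTER_CUBIC)[:,:,::-1])
m=((im[:,:,0]>110)&(im[:,:,1]<75)&(im[:,:,2]<75)); m[:222]=0;m[:,:420]=0;m[:,455:]=0
print(m.sum(),np.round(fit("top",m,W,(557,-261,0)),3))
for cam in ("scene",): read_camera(cam)
for r in finder.silhouettes("scene","tray_in")[:1]: print(np.round(fit("scene",r["pixels"],T,(660,246,0.1)),3))
E
```

```text
brass_wedge_grip 0.88 [430.3, 223.4, 12.7, 27.4] 512 [ 5.64834e+02 -2.57762e+02 -5.00000e-03  5.20000e-02]
tray_in 0.62 [183.7, 147.9, 71.6, 92.5] 5206 [ 6.63991e+02  2.45120e+02 -1.03000e-01  3.30000e-02]
374 [ 5.66121e+02 -2.60718e+02 -1.10000e-02  2.65000e-01]
[ 6.59493e+02  2.44986e+02 -9.20000e-02  2.10000e-02]
```

View pics/c1.png

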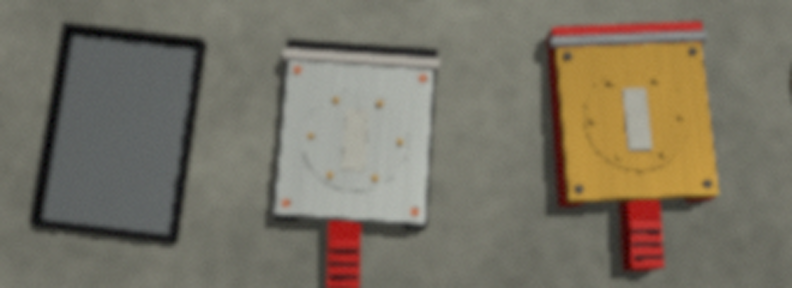

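Run:
```python
from h import *
f=lambda u,v:((u+.5)/2.4-.5+170,(v+.5)/2.4-.5+140)
P=lambda u,v,z:onz("top",f(u,v),z)
for a,b,z in(((566,203),(717,194),49),((550,24),(703,22),37),((550,37),(703,36),37)):
    d=P(*a,z)-P(*b,z);print(P(*a,z).round(1),P(*b,z).round(1),"yaw",np.arctan2(-d[0],d[1]))
for a,b in(((626,269),(622,205)),((664,266),(660,203))):
    d=P(*b,42)-P(*a,42);print(P(*a,42).round(1),P(*b,42).round(1),np.arctan2(d[1],d[0]))
im=read_camera("top")
r=finder.silhouettes("top","brass_plate")
for q in r[:2]:
    p=q["pixels"].astype(np.uint8);c=max(cv2.findContours(p,0,1)[0],key=cv2.contourArea)
    b=cv2.boxPoints(cv2.minAreaRect(c));print(q["conf"],q["extent"]);
    for k in b: print(k,onz("top",k,47).round(1))
for yaw in(0,.05):
  m=finder.silhouettes("top","brass_wedge_grip")[0]["pixels"]
print(onz("top",(440,250),42))
for x,y,yw in((565,-258,0),(565,-260,.05)):
  c,s=np.cos(yw),np.sin(yw);q=[(x+c*a-s*b,y+s*a+c*b,42) for a,b in((-22,15),(-22,-15),(22,15),(22,-15))]
  print((( proj("top",q)-[170,140]+.5)*2.4-.5).round())
```

```text
[ 599.1 -183.3   49. ] [ 610.7 -323.7   49. ] yaw 0.08263889260626603
[ 773.9 -171.    37. ] [ 779.4 -318.7   37. ] yaw 0.03708571194691366
[ 761.  -170.9   37. ] [ 765.4 -318.3   37. ] yaw 0.03027310353442727
[ 539.8 -239.7   42. ] [ 599.3 -236.8   42. ] 0.04899515056411472
[ 543.4 -274.9   42. ] [ 602.  -272.3   42. ] 0.044493568916530654
0.94 [401.5, 155.0, 69.8, 69.0]
[400.36554 160.38623] [ 745.9 -172.7   47. ]
[463.34485 155.13794] [ 761.7 -317.    47. ]
[468.80695 220.68277] [ 610.7 -325.1   47. ]
[405.82764 225.93106] [ 595.7 -184.2   47. ]
[ 544.24188358 -260.76681622   42.        ]
[[630. 266.]
 [662. 266.]
 [629. 218.]
 [661. 219.]]
[[633. 266.]
 [665. 266.]
 [630. 219.]
 [662. 218.]]
```

```bash
cat >> h.py <<'E'
def to(x,y,z,ya=None):
    s=bot.get_state();R=np.array(s["eef_rot"]);p=np.array(s["eef_pos"])
    d=R.T@(np.array([x,y,z])-p)/25
    a=np.arctan2(R[1,1],R[0,1]);t=0 if ya is None else -np.degrees((ya-a+np.pi/2)%np.pi-np.pi/2)/6
    print("t",round(s["time"],2),"rows",d.round(2),"turn",round(t,2),"dist",round(np.linalg.norm(d)*25))
E
python3 -c "
from h import *
to(520,230,238,np.pi/2+.06)"
```

```text
t 0.85 rows [-17.71 -10.73   0.03] turn -3.07 dist 518
```

```bash
python3 -m jog '[[-1.3,-0.7,0,-0.3,88],[-2.6,-1.5,0,-0.6,88],[-3.9,-2.3,0,-0.9,88],[-5.2,-3.1,0,-1.2,88],[-6.5,-3.9,0,-1.5,88],[-7.8,-4.7,0,-1.8,88],[-9.1,-5.5,0,-2.1,88],[-10.4,-6.3,0,-2.4,88],[-11.7,-7.1,0,-2.7,88],[-13,-7.9,0,-3.07,88]]'; python3 -c "
from h import *
to(555,-10,230,np.pi/2+.06);to(565,-258,120,np.pi/2+.06)"
```

```text
time: 1.68
eef_pos: [425.7, 327.4, 238.9]
eef_rot: [[-0.998, -0.061, 0.0], [-0.061, 0.998, 0.0], [-0.0, 0.0, -1.0]]
force: [0.7, 0.6, 0.2]
finger_gap: 88.1
grasp_force: 0.0
t 1.68 rows [ -4.33 -13.79   0.35] turn 0.01 dist 361
t 1.68 rows [ -4.12 -23.71   4.75] turn 0.01 dist 613
```

```bash
python3 -m jog '[[-0.4,-1.4,0,0,88],[-0.8,-2.8,0,0,88],[-1.2,-4.2,0,0,88],[-1.7,-5.6,0,0,88],[-2.1,-7,0,0,88],[-2.6,-8.4,0,0,88],[-3,-9.8,0,0,88],[-3.5,-11.2,0,0,88],[-3.9,-12.6,0,0,88],[-4.3,-13.8,0,0,88]]'; python3 -c "
from h import *
to(565,-258,130,np.pi/2+.06)"
```

```text
time: 2.52
eef_pos: [553.0, -12.2, 238.8]
eef_rot: [[-0.998, -0.058, 0.0], [-0.058, 0.998, -0.001], [-0.0, -0.001, -1.0]]
force: [0.2, 0.4, -0.3]
finger_gap: 88.1
grasp_force: 0.0
t 2.52 rows [ 0.09 -9.84  4.36] turn -0.02 dist 269
```

```bash
python3 -m jog '[[0,-1.4,0.4,0,88],[0,-2.8,0.9,0,88],[0,-4.2,1.4,0,88],[0,-5.6,2,0,88],[0,-7,2.6,0,88],[0,-8.4,3.2,0,88],[0.1,-9.4,3.8,0,88],[0.1,-9.84,4.3,0,88],[0.1,-9.84,4.36,0,88],[0.1,-9.84,4.36,0,88]]'
python3 - <<'E'
from h import *
to(562,-258,10,np.pi/2+.06)
for cam in("top","scene"):
    im=read_camera(cam)
    for r in finder.place_of(cam,"brass_wedge_grip")[:1]: print(cam,r["conf"],onz(cam,r["centre"],26).round(1))
    c=im[190:290,370:520] if cam=="top" else im[120:270,90:290]
    cv2.imwrite(f"pics/a_{cam}.png",cv2.resize(c,None,fx=4,fy=4,interpolation=cv2.INTER_CUBIC)[:,:,::-1])
E
```

```text
time: 3.35
eef_pos: [564.4, -253.2, 129.0]
eef_rot: [[-0.998, -0.06, -0.001], [-0.06, 0.998, 0.002], [0.001, 0.002, -1.0]]
force: [-0.5, 0.4, 0.1]
finger_gap: 87.9
grasp_force: 0.0
t 3.35 rows [ 0.1  -0.2   4.76] turn 0.0 dist 119
top 0.63 [ 556.7 -257.2   26. ]
scene 0.66 [ 557.9 -252.7   26. ]
```

View pics/a_scene.png

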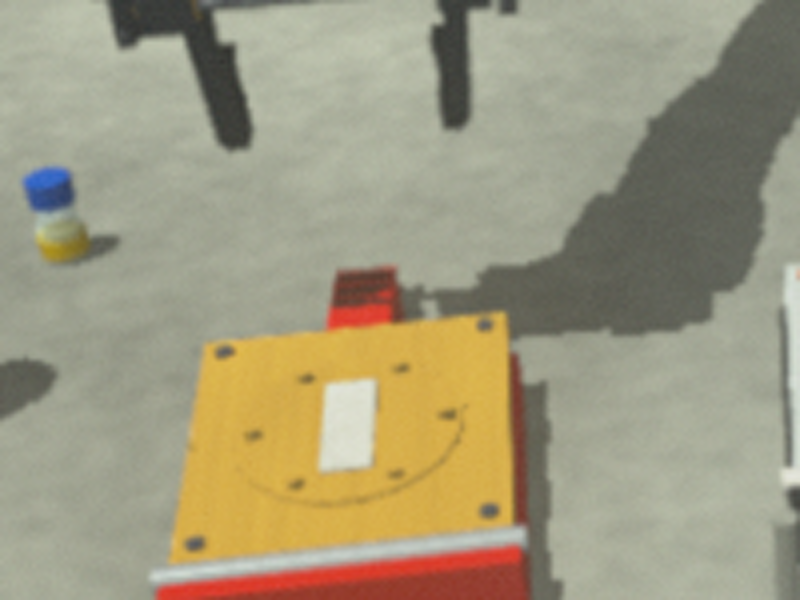

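Run:
```python
from h import *
f=lambda u,v:onz("scene",((u+.5)/4-.5+90,(v+.5)/4-.5+120),z)
z=42
A,B,C,D=f(337,271),f(397,268),f(329,327),f(398,321);print(A,B,C,D)
z=50
a,b=f(206,345),f(505,313);z=37;c,d=f(172,563),f(525,531);print(a,b,c,d)
for p,q in((a,b),(c,d)): print(np.arctan2(-(q-p)[0],(q-p)[1]))
for p,q in((a,c),(b,d)): print(np.arctan2((q-p)[1],(q-p)[0]))
```

```text
[ 540.64697955 -273.69551817   42.        ] [ 541.62490959 -243.79010813   42.        ] [ 593.12610081 -270.76632899   42.        ] [ 591.93655658 -238.17870104   42.        ]
[ 614.49022485 -323.51628078   50.        ] [ 604.18969989 -185.68588255   50.        ] [ 758.11114001 -313.90414662   37.        ] [ 754.10541037 -171.03979343   37.        ]
0.0745946663555772
0.028031348020400807
0.0668274596720832
0.0973864447841826
```

```bash
python3 -m jog '[[0.1,-0.18,0.8,0,80],[0.1,-0.18,1.7,0,80],[0.1,-0.18,2.6,0,80],[0.1,-0.18,3.4,0,80],[0.1,-0.18,4.1,0,80],[0.1,-0.18,4.5,0,80],[0.1,-0.18,4.76,0,80],[0.1,-0.18,4.76,0,80],[0.1,-0.18,4.76,0,80]]'; python3 -c "
from h import *
to(562,-257.5,10,np.pi/2+.06)"
```

```text
time: 4.3
eef_pos: [563.1, -259.1, 11.4]
eef_rot: [[-0.998, -0.06, 0.001], [-0.06, 0.998, -0.0], [-0.001, -0.0, -1.0]]
force: [-0.1, 0.3, -0.2]
finger_gap: 79.6
grasp_force: 0.0
t 4.3 rows [0.04 0.07 0.06] turn 0.0 dist 2
```

```bash
python3 -m jog '[[0,0.05,0,0,60],[0,0.05,0,0,45],[0,0.05,0,0,36],[0,0.05,0,0,30],[0,0.05,0,0,24],[0,0.05,0,0,20],[0,0.05,0,0,15],[0,0.05,0,0,15],[0,0.05,0,0,15],[0,0.05,0,0,15]]'
```

```text
time: 5.13
eef_pos: [562.3, -258.6, 10.7]
eef_rot: [[-0.998, -0.059, -0.0], [-0.059, 0.998, -0.0], [0.0, -0.0, -1.0]]
force: [-0.5, -1.7, -0.1]
finger_gap: 29.6
grasp_force: 29.9
```

```bash
python3 -m jog '[[0.1,0,0,0,15],[0.2,0,0,0,15],[0.3,0,0,0,15],[0.36,0,0,0,15],[0.36,0,0,0,15],[0.36,0,0,0,15],[0.36,0,0,0,15],[0.36,0,0,0,15],[0.36,0,0,0,15],[0.36,0,0,0,15]]'
```

```text
time: 5.97
eef_pos: [553.6, -258.3, 10.7]
eef_rot: [[-0.998, -0.06, 0.0], [-0.06, 0.998, 0.001], [-0.0, 0.001, -1.0]]
force: [5.3, 1.2, -4.5]
finger_gap: 29.8
grasp_force: 29.8
```

```bash
python3 -m jog '[[0.1,0,0,0,15],[0.2,0,0,0,15],[0.3,0,0,0,15],[0.36,0,0,0,15],[0.36,0,0,0,15],[0.36,0,0,0,15],[0.36,0,0,0,15],[0.36,0,0,0,15],[0.36,0,0,0,15],[0.36,0,0,0,15]]'
python3 -m jog '[[0.1,0,0,0,15],[0.2,0,0,0,15],[0.3,0,0,0,15],[0.36,0,0,0,15],[0.36,0,0,0,15],[0.36,0,0,0,15],[0.36,0,0,0,15],[0.36,0,0,0,15],[0.36,0,0,0,15],[0.36,0,0,0,15]]'
python3 - <<'E'
from h import *
for cam in("scene",):
    im=read_camera(cam)
    c=im[120:270,90:290]
    cv2.imwrite(f"pics/b_{cam}.png",cv2.resize(c,None,fx=4,fy=4,interpolation=cv2.INTER_CUBIC)[:,:,::-1])
E
```

```text
time: 6.8
eef_pos: [543.7, -259.5, 10.7]
eef_rot: [[-0.998, -0.059, -0.001], [-0.059, 0.998, -0.0], [0.001, -0.0, -1.0]]
force: [1.0, -0.2, -1.2]
finger_gap: 29.5
grasp_force: 29.8
time: 7.63
eef_pos: [535.3, -259.8, 10.7]
eef_rot: [[-0.998, -0.06, -0.0], [-0.06, 0.998, 0.0], [0.0, 0.0, -1.0]]
force: [3.1, 0.7, -2.6]
finger_gap: 29.4
grasp_force: 29.8
```

View pics/b_scene.png

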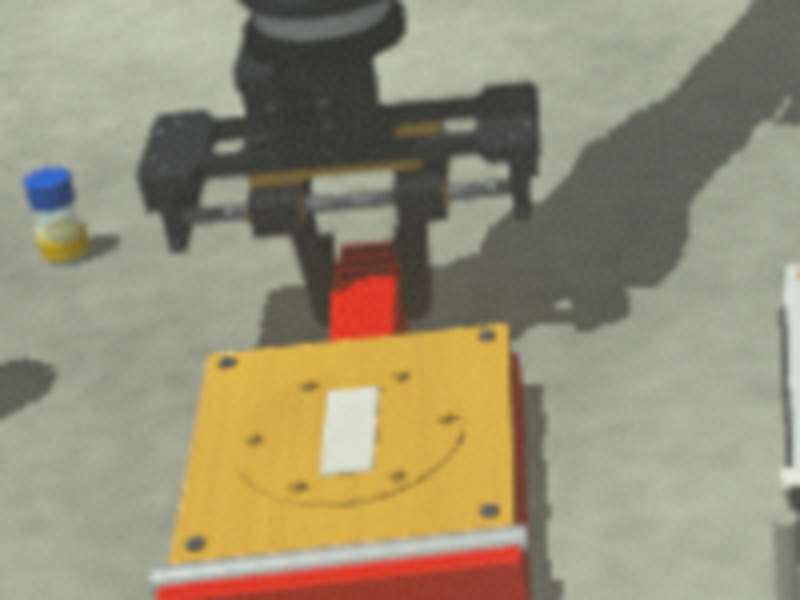

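The wedge is coming out held in the pads: its tail is at crop (365,260), and the plate's front edge has dropped from row 345 to about 357. I'll keep tugging.

```bash
python3 -m jog '[[0.1,0,0,0,15],[0.2,0,0,0,15],[0.3,0,0,0,15],[0.36,0,0,0,15],[0.36,0,0,0,15],[0.36,0,0,0,15],[0.36,0,0,0,15],[0.36,0,0,0,15],[0.36,0,0,0,15],[0.36,0,0,0,15]]'
python3 -m jog '[[0.1,0,0,0,15],[0.2,0,0,0,15],[0.3,0,0,0,15],[0.36,0,0,0,15],[0.36,0,0,0,15],[0.36,0,0,0,15],[0.36,0,0,0,15],[0.36,0,0,0,15],[0.36,0,0,0,15],[0.36,0,0,0,15]]'
python3 -m jog '[[0.1,0,0,0,15],[0.2,0,0,0,15],[0.3,0,0,0,15],[0.36,0,0,0,15],[0.36,0,0,0,15],[0.36,0,0,0,15],[0.36,0,0,0,15],[0.36,0,0,0,15],[0.36,0,0,0,15],[0.36,0,0,0,15]]'
```

```text
time: 8.52
eef_pos: [526.1, -260.4, 10.7]
eef_rot: [[-0.998, -0.06, -0.001], [-0.06, 0.998, -0.0], [0.001, 0.0, -1.0]]
force: [3.9, 0.9, -2.0]
finger_gap: 29.6
grasp_force: 29.8
time: 9.35
eef_pos: [515.7, -261.2, 10.6]
eef_rot: [[-0.998, -0.059, -0.003], [-0.059, 0.998, -0.0], [0.003, -0.0, -1.0]]
force: [-4.5, -0.0, 5.4]
finger_gap: 29.7
grasp_force: 29.8
time: 10.18
eef_pos: [508.4, -261.4, 10.7]
eef_rot: [[-0.998, -0.06, -0.0], [-0.06, 0.998, 0.0], [0.0, 0.0, -1.0]]
force: [0.6, 0.8, 1.0]
finger_gap: 29.7
grasp_force: 29.8
```

```bash
python3 -m jog '[[0.1,0,0,0,15],[0.2,0,0,0,15],[0.3,0,0,0,15],[0.36,0,0,0,15],[0.36,0,0,0,15],[0.36,0,0,0,15],[0.36,0,0,0,15],[0.36,0,0,0,15],[0.36,0,0,0,15],[0.36,0,0,0,15]]'
python3 -m jog '[[0.1,0,0,0,15],[0.2,0,0,0,15],[0.3,0,0,0,15],[0.4,0,0,0,15],[0.4,0,0,0,15],[0.4,0,0,0,15],[0.4,0,0,0,15],[0.4,0,0,0,15],[0.4,0,0,0,15],[0.4,0,0,0,15]]'
python3 -m jog '[[0.1,0,0,0,15],[0.2,0,0,0,15],[0.3,0,0,0,15],[0.4,0,0,0,15],[0.4,0,0,0,15],[0.4,0,0,0,15],[0.4,0,0,0,15],[0.4,0,0,0,15],[0.4,0,0,0,15],[0.4,0,0,0,15]]'
python3 - <<'E'
from h import *
c=read_camera("scene")[120:270,90:290]
cv2.imwrite("pics/c_scene.png",cv2.resize(c,None,fx=4,fy=4,interpolation=cv2.INTER_CUBIC)[:,:,::-1])
E
```

```text
time: 11.02
eef_pos: [498.7, -262.1, 10.7]
eef_rot: [[-0.998, -0.06, -0.001], [-0.06, 0.998, -0.0], [0.001, 0.0, -1.0]]
force: [-2.9, -0.3, 2.7]
finger_gap: 29.6
grasp_force: 29.8
time: 11.85
eef_pos: [489.0, -262.6, 10.7]
eef_rot: [[-0.998, -0.06, -0.001], [-0.06, 0.998, 0.0], [0.001, 0.0, -1.0]]
force: [-1.9, 0.4, 1.6]
finger_gap: 29.4
grasp_force: 29.8
time: 12.68
eef_pos: [479.5, -263.2, 10.7]
eef_rot: [[-0.998, -0.06, 0.0], [-0.06, 0.998, 0.0], [-0.0, 0.0, -1.0]]
force: [-0.7, 0.3, -0.3]
finger_gap: 29.8
grasp_force: 29.8
```

View pics/c_scene.png

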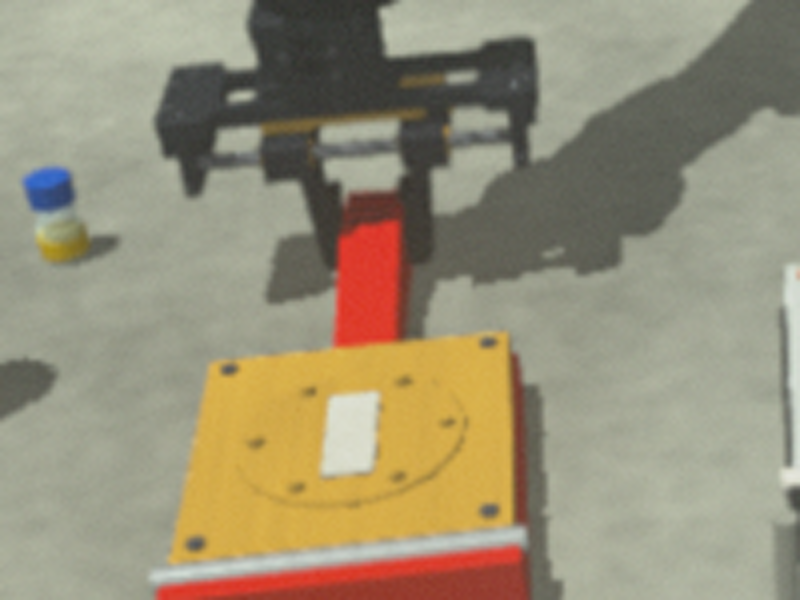

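```bash
python3 -m jog '[[0.2,0,0,0,15],[0.4,0,0,0,15],[0.6,0,0,0,15],[0.8,0,0,0,15],[0.8,0,-0.2,0,15],[0.8,0,-0.6,0,15],[0.8,0,-1.1,0,15],[0.8,0,-1.7,0,15],[0.8,0,-2.3,0,15],[0.8,0,-2.9,0,15]]'
python3 - <<'E'
from h import *
to(520,0,150,np.pi/2-.02);to(616.7,249.5,150,np.pi/2-.1)
c=read_camera("scene")[100:270,90:290]
cv2.imwrite("pics/d_scene.png",cv2.resize(c,None,fx=3.5,fy=3.5,interpolation=cv2.INTER_CUBIC)[:,:,::-1])
E
```

```text
time: 13.57
eef_pos: [459.8, -264.4, 84.8]
eef_rot: [[-0.998, -0.06, 0.001], [-0.06, 0.998, -0.0], [-0.001, -0.0, -1.0]]
force: [-0.4, -1.0, -1.2]
finger_gap: 30.0
grasp_force: 29.8
t 13.57 rows [-3.04 10.41 -2.61] turn 0.76 dist 279
t 13.57 rows [-7.5  20.14 -2.61] turn 1.53 dist 541
```

View pics/d_scene.png

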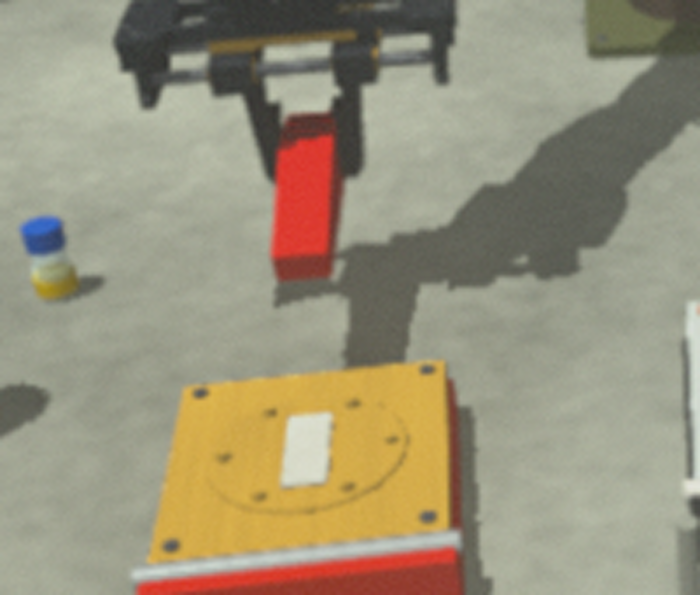

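```bash
python3 -m jog '[[-0.2,0.4,-0.4,0,15],[-0.5,1.2,-0.9,0.1,15],[-0.8,2.1,-1.4,0.2,15],[-1.2,3.1,-1.9,0.3,15],[-1.5,4.1,-2.3,0.4,15],[-1.9,5.1,-2.6,0.5,15],[-2.3,6.1,-2.6,0.6,15],[-2.6,7.1,-2.6,0.7,15],[-3,8.1,-2.6,0.8,15],[-3.4,9.1,-2.6,0.9,15]]'
python3 -c "
from h import *
to(616.7,249.5,150,np.pi/2-.1)"
```

```text
time: 14.45
eef_pos: [530.6, -29.6, 148.3]
eef_rot: [[-0.999, 0.034, -0.001], [0.034, 0.999, 0.001], [0.001, 0.001, -1.0]]
force: [0.6, -0.5, -1.5]
finger_gap: 29.5
grasp_force: 29.8
t 14.45 rows [-3.06 11.28 -0.06] turn 0.63 dist 292
```

```bash
python3 -m jog '[[-0.3,1,0,0.1,15],[-0.5,2,0,0.2,15],[-0.8,3.1,0,0.3,15],[-1.1,4.2,0,0.4,15],[-1.4,5.3,0,0.5,15],[-1.7,6.4,0,0.6,15],[-2,7.4,0,0.63,15],[-2.3,8.4,0,0.63,15],[-2.5,9.3,0,0.63,15],[-2.7,10,0,0.63,15]]'
python3 -m jog '[[-0.2,0.5,0,0,15],[-0.36,0.9,0,0,15],[-0.36,1.2,0,0,15],[-0.36,1.28,0,0,15],[-0.36,1.28,0,0,15],[-0.36,1.28,0,0,15],[-0.36,1.28,0,0,15]]'
python3 - <<'E'
from h import *
to(616.7,249.5,17,np.pi/2-.1)
im=read_camera("scene")
c=im[100:270,350:550]
cv2.imwrite("pics/e_scene.png",cv2.resize(c,None,fx=3.5,fy=3.5,interpolation=cv2.INTER_CUBIC)[:,:,::-1])
s=bot.get_state();R=np.array(s["eef_rot"]);p=np.array(s["eef_pos"])
# expected wedge underside corners at current pose, if level, in crop px
w=[p-R[:,0]*a+R[:,1]*b+[0,0,-10.7] for a in(-22,113) for b in(-15,15)]
print((proj("scene",w)-[350,100]+.5)*3.5-.5)
E
```

```text
time: 15.28
eef_pos: [605.8, 219.6, 148.1]
eef_rot: [[-0.995, 0.097, -0.001], [0.097, 0.995, 0.002], [0.001, 0.002, -1.0]]
force: [-0.3, 0.3, -0.9]
finger_gap: 29.7
grasp_force: 29.8
time: 15.87
eef_pos: [618.8, 245.1, 148.2]
eef_rot: [[-0.995, 0.101, -0.001], [0.101, 0.995, -0.001], [0.0, -0.001, -1.0]]
force: [0.1, 0.4, -2.0]
finger_gap: 29.9
grasp_force: 29.8
t 15.87 rows [0.1  0.17 5.25] turn -0.01 dist 131
[[294.6743867  147.85825002]
 [348.49481878 147.71633004]
 [359.35198761 271.27768908]
 [420.50112363 270.76173205]]
```

View pics/e_scene.png

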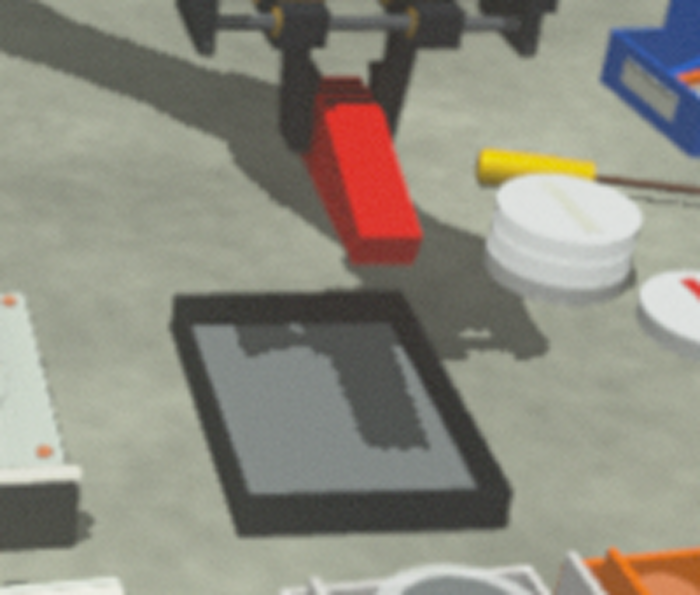

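```bash
python3 -m jog '[[0.1,0.17,0.7,0,15],[0.1,0.17,1.5,0,15],[0.1,0.17,2.3,0,15],[0.1,0.17,3.1,0,15],[0.1,0.17,3.8,0,15],[0.1,0.17,4.4,0,15],[0.1,0.17,4.8,0,15],[0.1,0.17,5,0,15],[0.1,0.17,5.1,0,15],[0.1,0.17,5.1,0,15]]'
python3 -m jog '[[0,0,0.02,0,15],[0,0,0.04,0,15],[0,0,0.04,0,15],[0,0,0.04,0,15]]'
python3 -c "
from h import *
to(616.7,249.5,16,np.pi/2-.1)"
```

```text
time: 16.75
eef_pos: [617.2, 250.8, 20.8]
eef_rot: [[-0.995, 0.1, 0.0], [0.1, 0.995, 0.0], [-0.0, 0.0, -1.0]]
force: [-0.5, -0.0, -0.7]
finger_gap: 29.6
grasp_force: 29.8
time: 17.08
eef_pos: [617.3, 250.9, 20.3]
eef_rot: [[-0.995, 0.1, 0.001], [0.1, 0.995, 0.0], [-0.001, 0.001, -1.0]]
force: [0.0, 0.2, -1.2]
finger_gap: 29.9
grasp_force: 29.8
t 17.08 rows [ 0.02 -0.06  0.17] turn -0.01 dist 5
```

```bash
python3 -m jog '[[0,0,0.04,0,15],[0,0,0.08,0,15],[0,0,0.12,0,15],[0,0,0.15,0,15],[0,0,0.17,0,15],[0,0,0.17,0,15],[0,0,0.17,0,15]]'
```

```text
time: 17.67
eef_pos: [616.9, 250.7, 15.7]
eef_rot: [[-0.995, 0.1, -0.0], [0.1, 0.995, -0.0], [0.0, -0.0, -1.0]]
force: [-1.5, 0.2, 1.8]
finger_gap: 29.8
grasp_force: 29.8
```

Contact with the floor (Fz went from −1.2 to +1.8). Release, then retreat.

```bash
python3 -m jog '[[0,0,0,0,34],[0,0,0,0,40],[0,0,0,0,50],[0,0,0,0,55],[0,0,0,0,55],[0,0,-0.3,0,55],[0,0,-1,0,55],[0,0,-2,0,55],[0,0,-3,0,55],[0,0,-4,0,55]]'
python3 -m jog '[[0,0,-1,0,55],[1,0,-2,0,55],[2,0,-3,0,55],[3,0,-3.5,0,55],[4,0,-3.5,0,55],[4.5,0,-3.5,0,55],[4.5,0,-3.5,0,55],[4.5,0,-3.5,0,55]]'
python3 - <<'E'
from h import *
a=read_camera("scene")[120:290,80:520]
b=read_camera("top")[140:270,150:500]
print(np.round(finder.place_of("top","brass_wedge_grip")[0]["centre"],1))
cv2.imwrite("pics/f.png",np.vstack([cv2.resize(a,(780,300),interpolation=cv2.INTER_CUBIC),cv2.resize(b,(780,290),interpolation=cv2.INTER_CUBIC)])[:,:,::-1])
E
```

```text
time: 18.5
eef_pos: [616.9, 250.7, 116.9]
eef_rot: [[-0.995, 0.1, -0.0], [0.1, 0.995, 0.0], [0.0, 0.0, -1.0]]
force: [0.5, -0.6, -0.0]
finger_gap: 55.2
grasp_force: 0.0
time: 19.17
eef_pos: [505.3, 262.2, 203.7]
eef_rot: [[-0.995, 0.1, 0.001], [0.1, 0.995, 0.0], [-0.001, 0.0, -1.0]]
force: [0.8, -0.5, 0.4]
finger_gap: 55.0
grasp_force: 0.0
[214.8 212.2]
```

View pics/f.png

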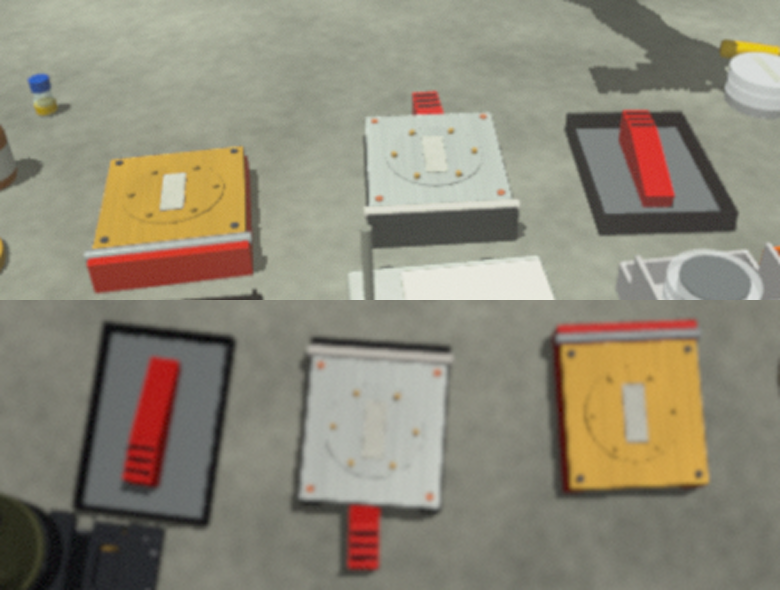

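The wedge lies flat in the tray at panel pixel (150,420), well clear of the walls. The brass plate is closed at (635,410), and the other wedge is untouched.

```bash
python3 -c "
from station import bot
print(bot.hand_in())"
```

```text
the job is handed in; nothing more can be done
None
```

I pulled the wedge out in nine small tugs of about 9–10 mm with pauses of about half a second; the last images show the brass plate closed, the wedge flat in the black tray and the other wedge still propping the aluminium plate, and I handed the job in at about 19 s (no verdict was returned).

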